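# Set the test dial to twelve and lock it

### The job

On the setting board, push the clock hand gently forward (clockwise) with one fingertip until it points at the twelve, to within a minute mark; do not run past it, because this movement must not be turned backwards. Then push the steel lock lever beside the dial round until it points at the middle of the dial, and come away. Only push: pinch and lift nothing, and leave the things lying around the board where they are.

Things in the scene. Friction and masses are not known exactly. Their poses are not given: they have to be found in the camera images.
- board: Setting board, fixed: wooden slab 22 mm thick on the counter. Origin on the counter (its underside) below the dial's axis; z up. It spans x -135 to 135 mm, y -265 to 135 mm in its own axes. The dial lies round the origin; the lock lever's pivot is at x 0, y -200 mm.
- dial: White round clock dial, aluminium edge, fixed face up on the board, turned any way round. 230 mm across, 12 mm thick; face 34 mm above the counter. Origin on its axis at its underside, z up. Its own +x points at the twelve: two thick black bars side by side (30 mm long, 23 mm across the pair). Other hours: single thin bars; minutes: short ticks. All flat.
- twelve (a point): Middle of the twelve mark on the dial face, 92 mm from the axis.
- clock_hand (a joint): Angle of the clock hand, rad. 0 = points at the twelve; grows clockwise from above, so the long arm points along dial yaw minus this value. One minute is 0.105. Starts between -3.6 and -1.2; hidden end stops at -4.3 and 0.9. Friction holds it where left (0.07 N m: 1 N at 70 mm). Over 18 N of finger force on it is too rough (or a pinch).
- clock_hand_tip (a point): Point of the hand's long arm, 105 mm from the axis, 48 mm above the counter. The hand is a straight rigid dark steel bar 8 mm thick, 44 to 52 mm above the counter, 10 mm of air under it; 14 mm wide out to 88 mm from the axis, then an 8 mm nose. Tail 33 mm the other way, 16 mm wide. Hub 32 mm across, its brass cap reaches 59 mm above the counter.
- lock_lever (a joint): Angle of the lock lever, rad. 0 = open, pointing along the board's own -x; grows clockwise from above; 1.57 = locked, pointing along the board's +y at the middle of the dial; 1.35 up to the stop counts. Starts between 0 and 0.4; hard stops at 0 and 1.75. Friction holds it (0.05 N m: 1 N at 50 mm). Over 18 N of finger force on it is too rough (or a pinch).
- lever_pivot (a point): Point on the lock lever's pivot axis, 48 mm above the counter, 200 mm from the dial's axis. Hub 30 mm across, top at 58 mm.
- lever_tip (a point): Free end of the lock lever, 76 mm from its pivot, 48 mm above the counter. The lever is a straight bare steel bar 12 mm wide, 10 mm thick, 43 to 53 mm above the counter, with a round 16 mm end. Locked, its end is 9 mm clear of the dial's rim.
- demagnetizer: Bystander, loose: cream enamel box 75 x 110 x 55 mm with a red rocker switch (60 mm tall with it), origin at the centre of its underside. Stands on the counter left of the board.
- barrel: Bystander, loose: steel mainspring barrel, 48 mm across, 34 mm tall with its arbor, upright on the counter beyond the board; origin under its centre.
- ratchet_wheel: Bystander, loose: brass ratchet wheel with teeth, about 50 mm across, 16 mm tall with its boss, flat on the counter left of the board; origin under its centre.
- loupe: Bystander, loose: tarnished nickel eye loupe, a waisted cup 38 mm across and 32 mm tall, on the counter beyond the board; origin under its centre.

How it is judged (in metres and radians):
On the way, in this order (a step that is already met when the one before it is completed fails the run):
1. the hand stands at the twelve (within one minute) while the lock lever is still open (value of joint clock_hand between -0.105 and 0.105 rad and value of joint lock_lever below 0.9 rad), for 0.3 s.
2. the lock lever points at the middle of the dial, the hand still at the twelve (value of joint clock_hand between -0.105 and 0.105 rad and value of joint lock_lever above 1.35 rad), for 0.2 s.
At the end, for the whole second after the job is handed in: the hand points at the twelve within 0.105 rad (one minute), the lock lever is at 1.35 rad or more (points at the dial's middle), both at rest (all of step 2 and angular speed of each of clock_hand, lock_lever below 0.05 rad/s); the robot touches nothing.
It fails at once if the hand ran past the twelve by more than one and a half minutes (0.16 rad) (value of joint clock_hand above 0.16 rad).
It fails at once if the hand was pushed backwards (faster than 0.25 rad/s) (velocity of joint clock_hand below -0.25 rad/s).
It fails at once if the hand was pushed roughly or pinched (over 18 N) (contact force between the fingers and clock_hand above 18 N).
It fails at once if the lock lever was pushed roughly or pinched (over 18 N) (contact force between the fingers and lock_lever above 18 N).
It fails at once if a bystander (demagnetizer, barrel, ratchet wheel or loupe) was moved or lifted (over 15 mm) (distance of any of demagnetizer, barrel, ratchet_wheel, loupe from where it was at the start of the episode above 0.015 m).
It also fails if it takes over 54 s, if anything falls off the work surface, if the arm or the gripper's body presses on something with over 40 N, if the wrist force passes 120 N, or if a joint passes its speed limit or range.

### The arm

A 6-joint arm with a two-finger parallel gripper is mounted at the origin on the work surface. World frame = base frame: x ahead of the robot, y to its left, z up, the work surface at z = 0. Lengths are in mm, angles in rad, forces in N, time in s.
With the tool pointing down it reaches from about 350 to 975 mm from the base axis. Payload 4.9 kg.
Tool frame: the origin (TCP) lies on the front face of the gripper's body, between the roots of the fingers; the fingertips stand bot.tip_reach ahead of it and the grasp point (between the pads) lies 54 mm ahead of it (bot.tip_reach is the distance from the TCP to the fingertips, in mm); z points along the fingers, y is the line along which they close (so a half turn about z gives the same grasp; the last joint's range is limited). The gripper opens to 85 mm and grips with 20 to 120 N. Pads are 22 mm wide; open, the fingers measure 114 mm over their backs; the gripper's body (76 mm by 85 mm) begins 54 mm behind the grasp point. The pads swing forward as they close: fully open they stand 13 mm farther back than shut.
Start: joints at [-0.119, 0.053, 1.613, -0, 1.476, -0.119], TCP at [624.982, 0.003, 303.904] pointing down, gripper open.
Joint ranges: [-3.01, 3.01], [-1.01, 2.22], [0.06, 2.58], [-1.02, 4.17], [0.09, 2.62], [-3.14, 3.14]. Speed limits (rad/s): [2.57, 2.57, 3.14, 3.14, 3.14, 3.14].

### API

Orientations are given as a 3x3 rotation matrix whose columns are the frame's x, y, z axes.
In Python, from workcell import bot gives the robot as it stands.
- The arm moves only by the shell command python3 -m handwheel 'ROWS' [FORCE]. ROWS is JSON, a list of rows, each a list of 3 entries, a list of its own where there are three numbers: the shift along the tool's x, y, z in cm, then the turn, a rotation vector about the tool's x, y, z in degrees, then the opening, from 0 (shut) to 1 (fully open). A call has 1 to 12 rows; each row shifts and turns the commanded pose from where the row before left it, along the tool's axes as they then stand; what a row does not reach is not made up. A row lasts 1/10 s, in which the tool goes at most 50 mm and 8.59 degrees, less where a joint would pass 70% of its speed; a pose out of reach is approached as far as the arm can. A call is refused whole if a number of a shift passes 5 or a number of a turn 8.59, either way. A call with a gripper value outside its range is refused whole. The fingers move at their own pace and stop on an object; FORCE is the grip in N (left out, the last holds). Time passes only in rows, so rows that do not move let the fingers close. It gives the time, the measured TCP pose, the force, the opening and the grip force at its end, in the units of the state.
- bot.state(): the state, without advancing time (a new reading comes with each control period).
- bot.get_image(name): name is "scene" or "side" or "wrist"; returns a dict with "image" (480x640x3 uint8, red, green, blue), "range_z" (480x640 float32, mm along the optical axis (not along the pixel's ray), 0 where there is no reading), "fx", "fy", "cx", "cy" (pixels), "D" ([k1, k2, p1, p2, k3] as OpenCV has them; the pictures are not rectified), "world_to_cam" (4x4, takes a point from world to camera coordinates). Camera axes: x right, y down, z forward; pixel columns grow to the right and rows downward; lengths in mm; the calibration is good to about 2 mm. A picture is of the moment at which its call begins.
- bot.finish_job(): hands the job in; it is judged then, once.
Trained networks look in a picture, given as the dict that the camera call returned (one of the last four; its "shot" number tells which), for a name from the list of things; names that differ only in an ending like _2 or _b are one class to them, and where a whole thing is asked for, a point or a joint stands for the part that bears it (a point fixed in the world has none). Each returns a list of dicts, best first, with "p" (0 to 1); they miss things now and then, are a little off and sometimes report something else, mostly with a low value. They report only what shows in the picture. A call takes as long as a camera call.
- bot.find_in(picture, label): "bbox" ([left, top, right, bottom] in pixels, round what is visible of it).
The state is a dict: "time": time; "qpos": joint angles; "dq": joint speeds; "effort": joint torques, N m; "ee_pos": TCP position; "tool_rot": TCP orientation; "ft_force": force on the tool from outside, world axes, zero at the start; "ft_torque": the same for the moment, N m; "width": finger opening in mm; "gripper_force": force on a finger pad.
Only numpy, scipy, OpenCV 4.12 (cv2) and the standard library are available. Lean on these libraries where they do the work, as an engineer would, in place of code of your own. Each camera call takes 0.05 s, during which the arm holds its last target. There are 200 camera calls.

## Working session

There is one attempt and no reset: what is moved stays moved. The work goes in short steps, Python scripts to look and compute and a shell command to move; the robot and the scene stay as the last step left them, time stands still between calls to the robot, and variables do not carry over. Pictures are saved under pics/ and viewed, at most 12 in all, crops included, and the job is handed in when it is done.

```bash
mkdir -p pics; cat > h.py <<'E'
import numpy as np, cv2
from workcell import bot
def px2w(p,uv,z=None):
    """pixels -> world on plane z"""
    K=np.array([[p['fx'],0,p['cx']],[0,p['fy'],p['cy']],[0,0,1]]);uv=np.float64(uv).reshape(-1,1,2)
    n=cv2.undistortPoints(uv,K,np.array(p['D'])).reshape(-1,2)
    T=np.linalg.inv(np.array(p['world_to_cam']));d=np.c_[n,np.ones(len(n))]@T[:3,:3].T;o=T[:3,3]
    return o+d*((z-o[2])/d[:,2:3])
def w2px(p,X):
    K=np.array([[p['fx'],0,p['cx']],[0,p['fy'],p['cy']],[0,0,1]]);T=np.array(p['world_to_cam'])
    return cv2.projectPoints(np.float64(X).reshape(-1,1,3),cv2.Rodrigues(T[:3,:3])[0],T[:3,3],K,np.array(p['D']))[0].reshape(-1,2)
E
python3 - <<'E'
from h import *
print(bot.tip_reach, bot.state()['tool_rot'])
for n in ['scene','wrist']:
    p=bot.get_image(n);cv2.imwrite(f'pics/{n}1.png',p['image'][:,:,::-1])
    for l in ['board','dial','twelve','clock_hand','clock_hand_tip','lock_lever','lever_pivot','lever_tip','demagnetizer','barrel','ratchet_wheel','loupe']:
        try:
            f=bot.find_in(p,l)[:2];print(n,l,[(np.round(x['bbox']).tolist(),round(x['p'],2)) for x in f])
        except Exception as e: print(n,l,e)
E
```

```text
72.6 [[ 2.15119092e-05  9.99997901e-01 -2.04875870e-03]
 [ 9.99999966e-01 -2.09790224e-05  2.60123396e-04]
 [ 2.60079869e-04 -2.04876423e-03 -9.99997867e-01]]
scene board [([64.0, 209.0, 335.0, 365.0], 0.92)]
scene dial [([169.0, 216.0, 309.0, 314.0], 0.94), ([347.0, 224.0, 415.0, 274.0], 0.66)]
scene twelve [([173.0, 218.0, 308.0, 310.0], 0.92), ([161.0, 350.0, 187.0, 378.0], 0.28)]
scene clock_hand [([185.0, 237.0, 256.0, 260.0], 0.81)]
scene clock_hand_tip [([180.0, 240.0, 256.0, 257.0], 0.95)]
scene lock_lever [([102.0, 241.0, 134.0, 282.0], 0.85)]
scene lever_pivot [([66.0, 211.0, 338.0, 366.0], 0.7), ([158.0, 348.0, 192.0, 378.0], 0.4)]
scene lever_tip [([103.0, 241.0, 131.0, 280.0], 0.69), ([184.0, 239.0, 258.0, 259.0], 0.3)]
scene demagnetizer [([344.0, 226.0, 412.0, 276.0], 0.71)]
scene barrel [([309.0, 312.0, 348.0, 344.0], 0.96)]
scene ratchet_wheel [([316.0, 211.0, 347.0, 230.0], 0.72), ([170.0, 218.0, 306.0, 310.0], 0.67)]
scene loupe [([158.0, 349.0, 190.0, 377.0], 0.83)]
wrist board [([18.0, 50.0, 358.0, 454.0], 0.93)]
wrist dial [([51.0, 76.0, 326.0, 351.0], 0.56)]
wrist twelve [([50.0, 79.0, 330.0, 351.0], 0.59)]
wrist clock_hand [([116.0, 191.0, 213.0, 330.0], 0.95)]
wrist clock_hand_tip [([115.0, 192.0, 217.0, 326.0], 0.62)]
wrist lock_lever [([182.0, 423.0, 217.0, 454.0], 0.84)]
wrist lever_pivot [([18.0, 50.0, 361.0, 452.0], 0.62)]
wrist lever_tip [([183.0, 427.0, 219.0, 454.0], 0.86), ([366.0, 56.0, 430.0, 122.0], 0.71)]
wrist demagnetizer [([118.0, 189.0, 215.0, 327.0], 0.74)]
wrist barrel [([366.0, 56.0, 433.0, 120.0], 0.87)]
wrist ratchet_wheel [([44.0, 0.0, 92.0, 14.0], 0.79)]
wrist loupe [([372.0, 319.0, 417.0, 372.0], 0.84)]
```

View pics/scene1.png

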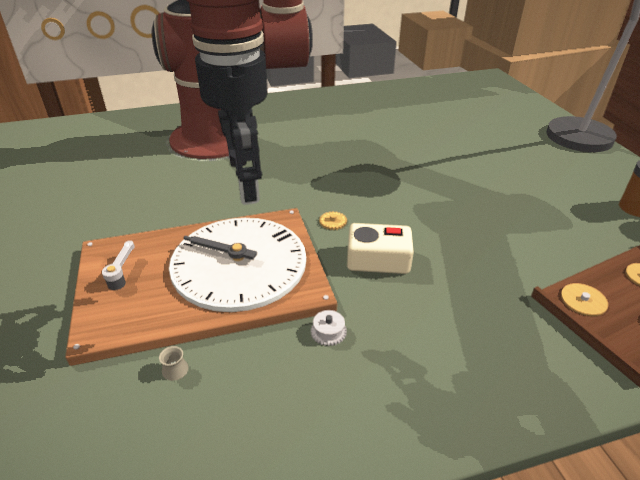

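View pics/wrist1.png

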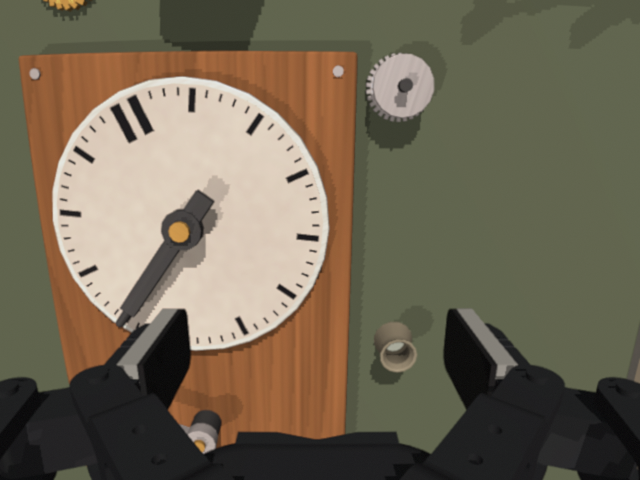

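The wrist view, with up = +y and right = +x, shows the dial centred near (190,214), the twelve bars near (132,118), and the hand tip at (122,325), about 117° short of the twelve. The lever is mostly hidden, with its hub near (203,440). In the scene view the lever runs from its hub at (113,270) to its tip at (129,245). Next I'll turn these into world positions.

```bash
cat >> h.py <<'E'
def circ(P):
    A=np.c_[2*P[:,:2],np.ones(len(P))];s=np.linalg.lstsq(A,(P[:,:2]**2).sum(1),rcond=None)[0]
    return s[:2],np.sqrt(s[2]+s[:2]@s[:2])
def ang(v): return np.degrees(np.arctan2(v[1],v[0]))
E
python3 - <<'E'
from h import *
s=bot.get_image('scene');p=bot.get_image('wrist')
# dial outline in wrist: rays from centre outward, find white->non white
hsv=cv2.cvtColor(p['image'],cv2.COLOR_RGB2HSV);m=((hsv[...,1]<60)&(hsv[...,2]>150)).astype(np.uint8)
m=cv2.morphologyEx(m,cv2.MORPH_CLOSE,np.ones((9,9)))
c=max(cv2.findContours(m,cv2.RETR_EXTERNAL,cv2.CHAIN_APPROX_NONE)[0],key=cv2.contourArea).reshape(-1,2)
P=px2w(p,c,34)
for _ in range(6):
    C,R=circ(P);e=abs(np.hypot(*(P[:,:2]-C).T)-R);P=P[e<max(1.0,2*np.median(e))]
print('dial',C,R,len(P))
cap=px2w(p,[[179,232]],59)[0];print('cap',cap)
tw=px2w(p,[[123,124],[140,115]],34);print('twelve',tw,np.hypot(*(tw.mean(0)[:2]-C)),'ang',ang(tw.mean(0)[:2]-C))
t=px2w(p,[[122,324]],52)[0];print('tip',t,np.hypot(*(t[:2]-C)),ang(t[:2]-C))
sc=px2w(p,[[35,74],[338,71]],22);print('screws',sc,ang(sc[1]-sc[0]))
print('pivot wrist',px2w(p,[[202,441]],58))
for uv in ([113,270],):print('pivot scene',px2w(s,[uv],58))
print('tip scene',px2w(s,[[129,246]],53))
print('dial scene cap',px2w(s,[[237,249]],59))
cr=s['image'][190:350,60:340];cv2.imwrite('pics/s2.png',cv2.resize(cr,None,fx=2.85,fy=2.85,interpolation=cv2.INTER_CUBIC)[:,:,::-1])
E
```

```text
dial [520.95488942 -12.49409082] 113.18189077509521 449
cap [521.04294369 -13.18411361  59.        ]
twelve [[475.56945461  66.76562505  34.        ]
 [489.6863562   73.25736282  34.        ]] 90.97323353323151 ang 114.91666189043085
tip [463.24596498 -93.75638542  52.        ] 99.66885414021951 -125.38070253080363
screws [[401.45926103 107.41615829  22.        ]
 [641.79467218 105.08029143  22.        ]] -0.5568513516181574
pivot wrist [[ 522.75389782 -205.65247003   58.        ]]
pivot scene [[ 526.41903501 -210.08914478   58.        ]]
tip scene [[ 464.70728585 -187.70256735   53.        ]]
dial scene cap [[529.88454128 -14.79992105  59.        ]]
```

View pics/s2.png

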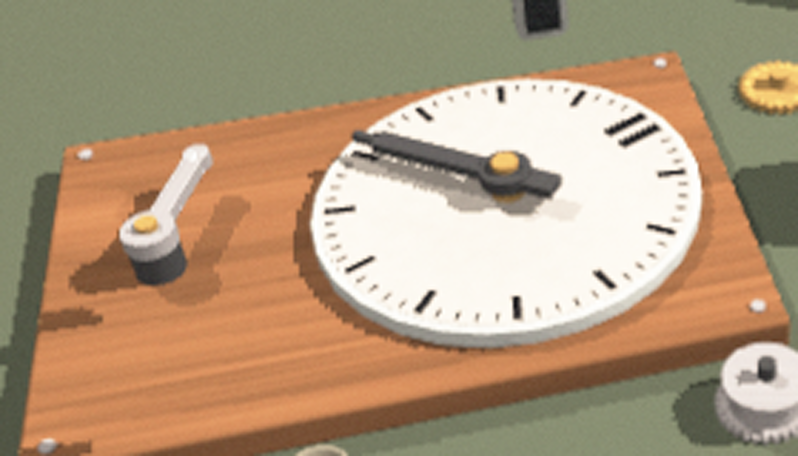

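The dial's centre is at about (521,-13), with the twelve at 115° and the hand at 234.5°, so it needs about 2.08 rad clockwise. The crop shows the lever hub at (146,224) and its tip at (200,155). I'll shut the gripper, go behind the hand, and turn tool x to the pushing direction.

```bash
python3 -m handwheel '[[[-2.1,-2.9,0],[0,0,0],0],[[-2.1,-2.9,0],[0,0,0],0],[[-2.1,-2.9,0],[0,0,0],0],[[-2.2,-2.8,0],[0,0,0],0],[[0,0,2],[0,0,-7.8],0],[[0,0,2],[0,0,-7.8],0],[[0,0,2],[0,0,-7.8],0],[[0,0,2],[0,0,-7.8],0],[[0,0,2],[0,0,-7.8],0],[[0,0,0],[0,0,-7.8],0],[[0,0,0],[0,0,-7.7],0],[[0,0,0],[0,0,0],0]]' 20
python3 - <<'E'
from h import *
print(bot.tip_reach);p=bot.get_image('wrist');cv2.imwrite('pics/w2.png',p['image'][:,:,::-1])
s=bot.state();print(s['ee_pos'],s['tool_rot'],s['width'])
C=np.array([521,-13,0])
print(w2px(p,[[521,-13,59],[483,76,34],[521-61,-13-85.5,52]]).round())
E
```

```text
time: 2.6
ee_pos: [509.9, -85.0, 203.8]
tool_rot: [[-0.814, 0.581, -0.0], [0.581, 0.814, 0.0], [0.0, -0.0, -1.0]]
ft_force: [-0.4, -0.8, -0.1]
width: -0.2
gripper_force: 0.0
72.6
[510.04205136 -85.02596108 204.01512282] [[-8.12561430e-01  5.82875535e-01  1.80429929e-04]
 [ 5.82875529e-01  8.12561450e-01 -8.92148002e-05]
 [-1.98611529e-04  3.26756845e-05 -9.99999980e-01]] 0.1676369651299739
[[447. 193.]
 [538.  30.]
 [241. 191.]]
```

View pics/w2.png

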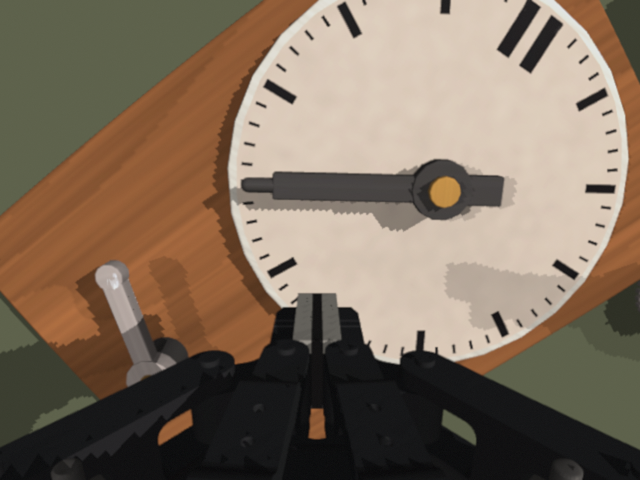

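This view shows the hand horizontal from its nose at (243,185) to the cap at (445,192), the finger behind it at (318,300), the twelve bars at (530,35), and the lever end at (111,275).

```bash
python3 - <<'E'
from h import *
p=bot.get_image('wrist')
c=px2w(p,[[445,192]],59)[0];t=px2w(p,[[243,184.5]],50)[0];print('cap',c,'tip',t,np.hypot(*(t-c)[:2]),ang((t-c)))
tw=px2w(p,[[518,28],[541,44]],34);d=tw.mean(0)-c;print('12',tw,np.hypot(*d[:2]),ang(d))
l=px2w(p,[[111,275]],53)[0];print('lever tip',l)
for yaw in(0,-.0097):
  pv=c[:2]-200*np.array([-np.sin(yaw),np.cos(yaw)]);v=l[:2]-pv;print(pv,np.hypot(*v),ang(v))
E
```

```text
cap [520.40446628 -13.90221785  59.        ] tip [458.37435869 -96.07309895  50.        ] 102.95527159011827 -127.04884829391668
12 [[476.73141763  67.51982732  34.        ]
 [490.59797797  73.92118616  34.        ]] 92.25408449315799 113.46853819482507
lever tip [ 454.38661559 -185.75564981   53.        ]
[ 520.40446628 -213.90221785] 71.76758252485523 156.90912901090823
[ 518.4644967  -213.89280893] 69.98338781568789 156.2933011552617
```

```bash
python3 -m handwheel '[[[0,0,2.5],[0,0,0],0],[[0,0,2.5],[0,0,0],0],[[0,0,2.5],[0,0,0],0],[[0,0,1.2],[0,0,-1],0],[[0,0,0.4],[0,0,0],0],[[0.4,0,0],[0,0,0],0],[[0.4,0,0],[0,0,0],0],[[0.3,0,0],[0,0,0],0],[[0.2,0,0],[0,0,0],0],[[0,0,0],[0,0,0],0]]'
python3 - <<'E'
from h import *
p=bot.get_image('wrist');cv2.imwrite('pics/w3.png',p['image'][:,:,::-1])
s=bot.state();print(s['ee_pos'],s['ft_force'])
E
```

```text
time: 3.7
ee_pos: [499.3, -77.5, 113.5]
tool_rot: [[-0.824, 0.566, 0.001], [0.566, 0.824, -0.0], [-0.001, 0.0, -1.0]]
ft_force: [0.0, -0.5, -0.1]
width: 0.4
gripper_force: 0.0
[499.37739731 -77.5796033  113.38201949] [-0.62684824 -0.22498317  0.56806998]
```

View pics/w3.png

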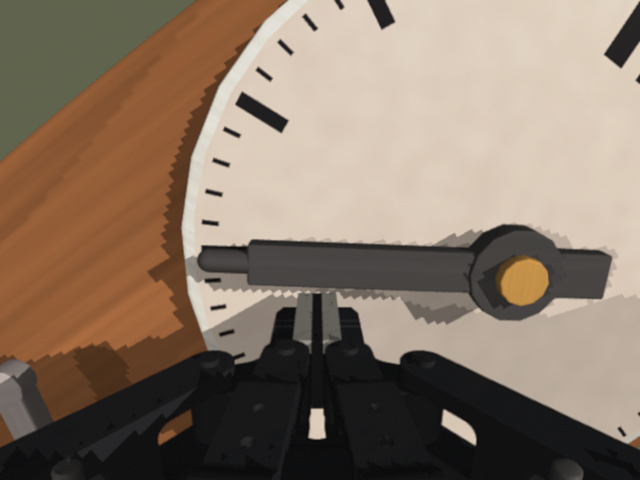

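The finger is just behind the hand, with its tip at (318,293) and the hand's near edge at y≈290. I'll start the sweep in 3° steps about the dial's axis.

```bash
python3 -m handwheel '[[[0.34,-0.09,0],[0,0,3],0],[[0.34,-0.09,0],[0,0,3],0],[[0.34,-0.09,0],[0,0,3],0],[[0.34,-0.09,0],[0,0,3],0],[[0.34,-0.09,0],[0,0,3],0],[[0.34,-0.09,0],[0,0,3],0],[[0.34,-0.09,0],[0,0,3],0],[[0.34,-0.09,0],[0,0,3],0],[[0.34,-0.09,0],[0,0,3],0],[[0.34,-0.09,0],[0,0,3],0]]'
cat > chk.py <<'E'
from h import *
s=bot.state();C=np.array([520.5,-13.5]);r=s['ee_pos'][:2]-C;X=s['tool_rot'];x=np.array(X)[:2,0];y=np.array(X)[:2,1]
print('tool rel C: x %.1f y %.1f'%(r@x,r@y),'radial dir of tool',(ang(-y))%360,'z',s['ee_pos'][2],'F',np.round(s['ft_force'],1))
E
python3 chk.py
```

```text
time: 4.75
ee_pos: [470.3, -58.9, 113.2]
tool_rot: [[-0.429, 0.903, 0.0], [0.903, 0.429, -0.001], [-0.001, -0.0, -1.0]]
ft_force: [-0.8, -2.7, -0.1]
width: -0.0
gripper_force: 0.6
tool rel C: x -19.5 y -64.8 radial dir of tool 205.3803004464845 z 113.22693818145623 F [-0.8 -2.7 -0.1]
```

```bash
python3 -m handwheel '[[[0.34,-0.09,0],[0,0,3],0],[[0.34,-0.09,0],[0,0,3],0],[[0.34,-0.09,0],[0,0,3],0],[[0.34,-0.09,0],[0,0,3],0],[[0.34,-0.09,0],[0,0,3],0],[[0.34,-0.09,0],[0,0,3],0],[[0.34,-0.09,0],[0,0,3],0],[[0.34,-0.09,0],[0,0,3],0],[[0.34,-0.09,0],[0,0,3],0],[[0.34,-0.09,0],[0,0,3],0],[[0.34,-0.09,0],[0,0,3],0],[[0.34,-0.09,0],[0,0,3],0]]'; python3 chk.py
python3 -m handwheel '[[[0.34,-0.09,0],[0,0,3],0],[[0.34,-0.09,0],[0,0,3],0],[[0.34,-0.09,0],[0,0,3],0],[[0.34,-0.09,0],[0,0,3],0],[[0.34,-0.09,0],[0,0,3],0],[[0.34,-0.09,0],[0,0,3],0],[[0.34,-0.09,0],[0,0,3],0],[[0.34,-0.09,0],[0,0,3],0],[[0.34,-0.09,0],[0,0,3],0],[[0.34,-0.09,0],[0,0,3],0],[[0,0,0],[0,0,0],0]]'; python3 chk.py
python3 - <<'E'
from h import *
p=bot.get_image('wrist');cv2.imwrite('pics/w4.png',p['image'][:,:,::-1])
E
```

```text
time: 5.95
ee_pos: [453.3, -20.8, 113.0]
tool_rot: [[0.184, 0.983, -0.0], [0.983, -0.184, -0.001], [-0.001, -0.0, -1.0]]
ft_force: [-0.5, -0.9, 0.6]
width: -0.2
gripper_force: 0.6
tool rel C: x -19.5 y -64.7 radial dir of tool 169.37729714316447 z 113.04151382492672 F [-0.5 -0.9  0.6]
time: 7.05
ee_pos: [459.0, 13.9, 113.0]
tool_rot: [[0.649, 0.761, 0.0], [0.761, -0.649, -0.0], [0.0, 0.0, -1.0]]
ft_force: [-0.7, 0.3, 0.8]
width: 0.2
gripper_force: 0.0
tool rel C: x -19.1 y -64.5 radial dir of tool 139.5247305526441 z 112.96564002560403 F [-0.7  0.3  0.8]
```

View pics/w4.png

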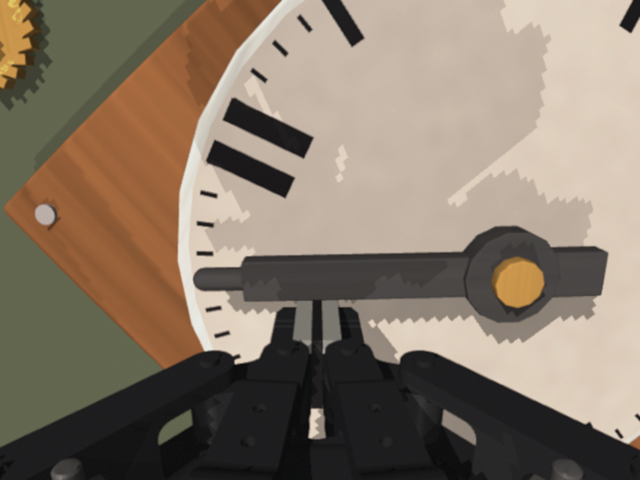

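The hand is horizontal, with its nose at (197,279) and the cap at (519,283). The twelve bars are centred at (268,127) and (250,168), about 24° ahead. I'll measure that.

```bash
cat > ma.py <<'E'
from h import *
def meas(tip,cap,b1,b2):
    p=bot.get_image('wrist')
    c=px2w(p,[cap],59)[0];t=px2w(p,[tip],50)[0];b=px2w(p,[b1,b2],34);m=b.mean(0)
    print('cap',c,'tip r',np.hypot(*(t-c)[:2]),'12 r',np.hypot(*(m-c)[:2]),'sep',np.hypot(*(b[0]-b[1])[:2]))
    h,k=ang(t-c),ang(m-c);print('hand',h,'twelve',k,'to go deg',h-k)
    d=b[0]-b[1];print('twelve from bar pair normal',ang(np.array([-d[1],d[0]])),'with C0:',ang(m[:2]-[520.5,-13.5]),ang(t[:2]-[520.5,-13.5]))
E
python3 -c "
from ma import *
meas([196,279],[519,283],[268,127],[250,168])"
```

```text
cap [520.17698974 -12.86266058  59.        ] tip r 102.49893282092654 12 r 91.29741553861278 sep 15.124061177213909
hand 140.57320090913683 twelve 113.97281374875845 to go deg 26.600387160378375
twelve from bar pair normal 113.91092102611078 with C0: 113.99535186978683 140.4136984386083
```

```bash
python3 -m handwheel '[[[0.34,-0.09,0],[0,0,3],0],[[0.34,-0.09,0],[0,0,3],0],[[0.34,-0.09,0],[0,0,3],0],[[0.34,-0.09,0],[0,0,3],0],[[0.34,-0.09,0],[0,0,3],0],[[0.34,-0.09,0],[0,0,3],0],[[0.22,-0.06,0],[0,0,2],0],[[0.22,-0.06,0],[0,0,2],0],[[0.11,-0.03,0],[0,0,1],0],[[0,0,0],[0,0,0],0]]'; python3 chk.py
python3 - <<'E'
from h import *
p=bot.get_image('wrist');cv2.imwrite('pics/w5.png',p['image'][:,:,::-1])
E
```

```text
time: 8.15
ee_pos: [474.5, 35.3, 112.9]
tool_rot: [[0.895, 0.447, 0.0], [0.447, -0.895, 0.0], [0.0, -0.0, -1.0]]
ft_force: [0.0, 0.0, -0.1]
width: 0.0
gripper_force: 0.2
tool rel C: x -19.4 y -64.2 radial dir of tool 116.53303483054569 z 112.92693930936038 F [ 0.   0.  -0.1]
```

View pics/w5.png

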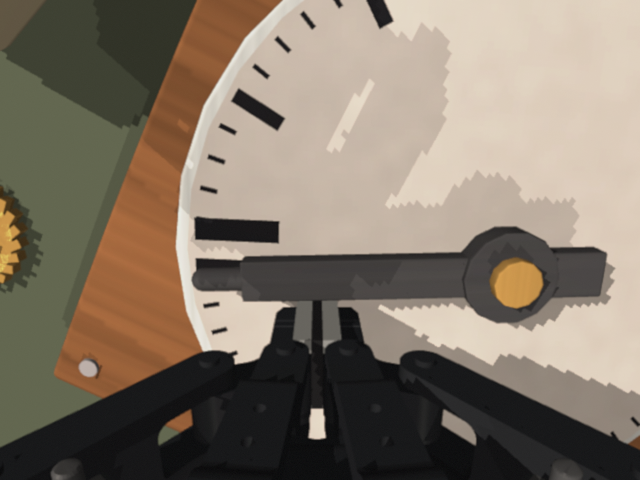

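The hand's nose is at (195,279), with the upper twelve bar at (237,230) and the lower bar just going under the hand. About 3.5° remains.

```bash
python3 -m handwheel '[[[0.11,-0.03,0],[0,0,1],0],[[0.11,-0.03,0],[0,0,1],0],[[0.11,-0.03,0],[0,0,1],0],[[0,0,0],[0,0,0],0],[[0,0,0],[0,0,0],0]]'; python3 chk.py; python3 -m handwheel '[[[-0.4,0,0],[0,0,0],0],[[-1,0,0],[0,0,0],0],[[-1.5,0,0],[0,0,0],0],[[0,0,-3],[0,0,0],0],[[0,0,-4],[0,0,0],0],[[0,0,-4],[0,0,0],0],[[0,0,0],[0,0,0],0]]'
python3 - <<'E'
from h import *
p=bot.get_image('wrist');cv2.imwrite('pics/w6.png',p['image'][:,:,::-1])
E
```

```text
time: 8.7
ee_pos: [477.2, 37.6, 112.9]
tool_rot: [[0.917, 0.399, 0.0], [0.399, -0.917, 0.0], [0.0, 0.0, -1.0]]
ft_force: [-0.6, 1.2, 0.2]
width: -0.1
gripper_force: 0.2
tool rel C: x -19.4 y -64.2 radial dir of tool 113.50540531833063 z 112.90858340350333 F [-0.6  1.2  0.2]
time: 9.4
ee_pos: [453.1, 25.4, 229.7]
tool_rot: [[0.917, 0.399, 0.012], [0.399, -0.917, -0.001], [0.011, 0.006, -1.0]]
ft_force: [1.4, 0.3, 1.1]
width: 0.1
gripper_force: 0.0
```

View pics/w6.png

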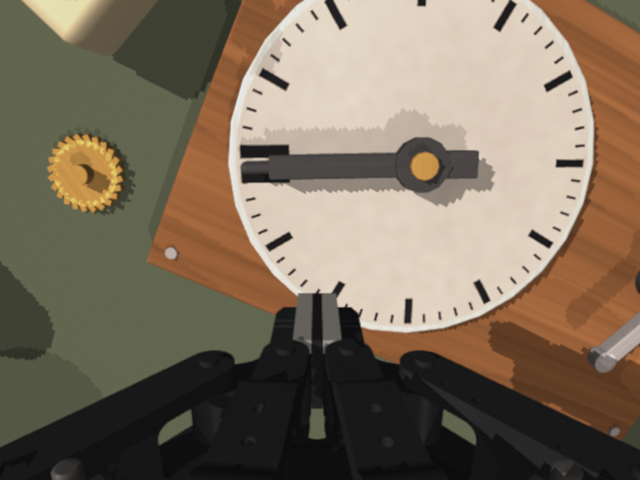

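```bash
python3 - <<'E'
from h import *
p=bot.get_image('wrist')
c=px2w(p,[[425,166]],59)[0];t=px2w(p,[[243,170]],50)[0];print(c,t,np.hypot(*(t-c)[:2]),ang(t-c))
b=px2w(p,[[241,151.5],[289,150.5],[241,182]],34);print('upper bar outer/inner',b,ang(b[0]-b[1]))
a=np.radians(114);k=np.array([np.cos(a),np.sin(a)]);n=np.array([k[1],-k[0]])
r=b[:,:2]-c[:2];print(np.c_[r@k,r@n])
w=px2w(p,[[602,358]],53)[0];v=w[:2]-[519.5,-213.5];print('lever end',w,np.hypot(*v),ang(v))
E
```

```text
[517.99286322 -12.38099569  59.        ] [474.85386787  79.26570269  50.        ] 101.29210356418793 115.20682381914307
upper bar outer/inner [[482.1611357   86.15545066  34.        ]
 [494.04987106  59.92824373  34.        ]
 [465.05601103  79.57201237  34.        ]] 114.38468252724591
[[104.59159955   7.34447149]
 [ 75.79626948   7.53780557]
 [105.53461039 -10.95956304]]
lever end [ 455.18408928 -180.36883432   53.        ] 72.3478438544773 152.74556796996515
```

The hand's nose at (243,170) sits between the bars, between their outer edges at y≈146 and 182. That puts it within about 1° of the twelve. Now I'll go behind the lever, whose end is at about (455,-185).

```bash
python3 -m handwheel '[[[-1.62,3.81,0],[0,0,0],0],[[-1.62,3.81,0],[0,0,0],0],[[-1.62,3.81,0],[0,0,0],0],[[-1.62,3.81,0],[0,0,0],0],[[-1.62,3.81,0],[0,0,0],0],[[-1.62,3.81,0],[0,0,0],0],[[0,0,1],[0,0,-8.5],0],[[0,0,1],[0,0,-8.5],0],[[0,0,1],[0,0,-8.5],0],[[0,0,1],[0,0,-8.5],0],[[0,0,1],[0,0,-8.5],0],[[0,0,0],[0,0,0],0]]'
python3 - <<'E'
from h import *
p=bot.get_image('wrist');cv2.imwrite('pics/w7.png',p['image'][:,:,::-1])
print(bot.state()['ee_pos'],w2px(p,[[519.5,-213.5,58],[519.5-.918*68,-213.5+.397*68,53]]))
E
```

```text
time: 10.7
ee_pos: [450.3, -221.1, 169.0]
tool_rot: [[0.407, 0.913, -0.006], [0.913, -0.407, 0.004], [0.001, -0.007, -1.0]]
ft_force: [-0.1, -0.2, 0.0]
width: -0.0
gripper_force: 0.0
[ 450.92132863 -221.51055206  170.29093501] [[458.0636076  200.13756982]
 [298.71916623 199.52735855]]
```

View pics/w7.png

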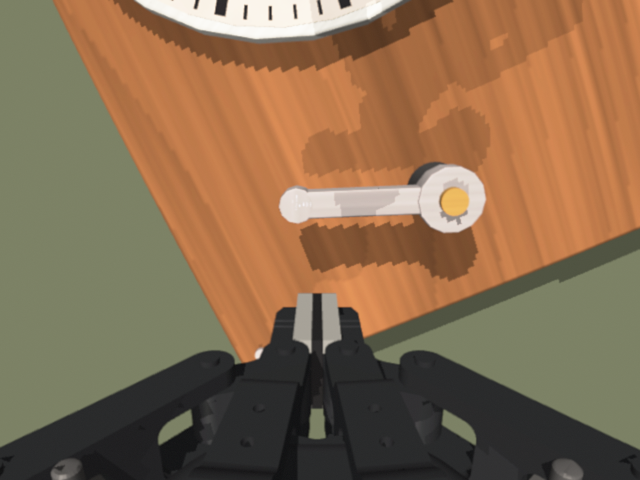

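The lever is where predicted: hub at (455,201), end at (297,204), and the finger behind it. I'll lower, close up, then sweep.

```bash
python3 -m handwheel '[[[0,0.4,2],[0,0,0],0],[[0,0,2],[0,0,0],0],[[0,0,1.2],[0,0,0],0],[[0,0,0.4],[0,0,0],0],[[0.4,0,0],[0,0,0],0],[[0.4,0,0],[0,0,0],0],[[0.4,0,0],[0,0,0],0],[[0.2,0,0],[0,0,0],0],[[0,0,0],[0,0,0],0]]'
sed -i 's/520.5,-13.5/519.5,-213.5/' chk.py; python3 chk.py
```

```text
time: 11.65
ee_pos: [462.2, -211.0, 117.5]
tool_rot: [[0.406, 0.914, 0.001], [0.914, -0.406, -0.001], [-0.0, 0.001, -1.0]]
ft_force: [0.8, 0.7, -0.1]
width: 0.1
gripper_force: 0.0
tool rel C: x -21.0 y -53.4 radial dir of tool 156.03055026965643 z 117.46435220651946 F [ 0.8  0.7 -0.1]
```

```bash
python3 -m handwheel '[[[0,0,0.3],[0,0,0],0],[[0.28,-0.1,0],[0,0,3],0],[[0.28,-0.1,0],[0,0,3],0],[[0.28,-0.1,0],[0,0,3],0],[[0.28,-0.1,0],[0,0,3],0],[[0.28,-0.1,0],[0,0,3],0],[[0.28,-0.1,0],[0,0,3],0],[[0.28,-0.1,0],[0,0,3],0],[[0.28,-0.1,0],[0,0,3],0],[[0.28,-0.1,0],[0,0,3],0],[[0.28,-0.1,0],[0,0,3],0]]';python3 chk.py
python3 -m handwheel '[[[0.28,-0.1,0],[0,0,3],0],[[0.28,-0.1,0],[0,0,3],0],[[0.28,-0.1,0],[0,0,3],0],[[0.28,-0.1,0],[0,0,3],0],[[0.28,-0.1,0],[0,0,3],0],[[0.28,-0.1,0],[0,0,3],0],[[0.28,-0.1,0],[0,0,3],0],[[0.28,-0.1,0],[0,0,3],0],[[0,0,0],[0,0,0],0]]';python3 chk.py
python3 - <<'E'
from h import *
p=bot.get_image('wrist');cv2.imwrite('pics/w8.png',p['image'][:,:,::-1])
E
```

```text
time: 12.75
ee_pos: [470.4, -183.2, 113.5]
tool_rot: [[0.81, 0.586, -0.001], [0.586, -0.81, 0.0], [-0.001, -0.001, -1.0]]
ft_force: [-1.4, -0.1, 1.0]
width: -0.3
gripper_force: 0.5
tool rel C: x -22.1 y -53.3 radial dir of tool 125.86281372675403 z 113.54076951629912 F [-1.4 -0.1  1. ]
time: 13.65
ee_pos: [487.4, -166.4, 113.6]
tool_rot: [[0.978, 0.208, -0.001], [0.208, -0.978, 0.0], [-0.0, -0.0, -1.0]]
ft_force: [-0.2, 0.6, 0.1]
width: 0.1
gripper_force: 0.0
tool rel C: x -21.6 y -52.8 radial dir of tool 102.01773581952132 z 113.58419536834164 F [-0.2  0.6  0.1]
```

View pics/w8.png

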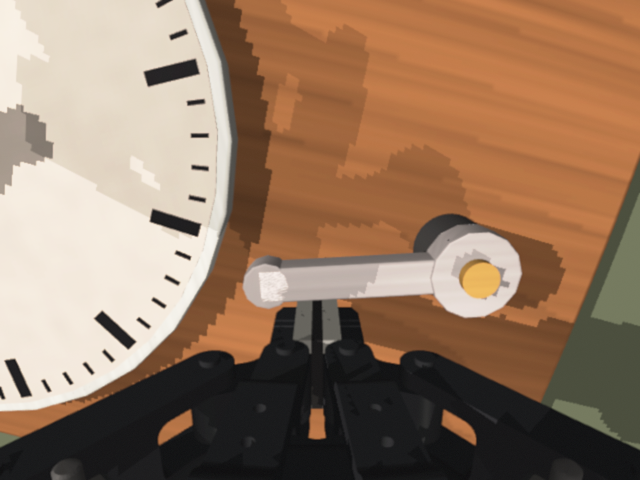

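The lever is in contact, with its end at (265,284) and hub at (481,279), so it points at about 103–104°. About 13° more brings it to the dial's middle.

```bash
python3 -m handwheel '[[[0.28,-0.1,0],[0,0,3],0],[[0.28,-0.1,0],[0,0,3],0],[[0.28,-0.1,0],[0,0,3],0],[[0.28,-0.1,0],[0,0,3],0],[[0.1,-0.03,0],[0,0,1],0],[[0,0,0],[0,0,0],0],[[0,0,0],[0,0,0],0],[[0,0,0],[0,0,0],0]]';python3 chk.py
python3 -m handwheel '[[[-0.4,0,0],[0,0,0],0],[[-1,0,0],[0,0,0],0],[[-1.5,0,0],[0,0,0],0],[[-1,0,-3],[0,0,0],0],[[0,0,-4],[0,0,0],0],[[0,0,-5],[0,0,0],0],[[0,0,-5],[0,0,0],0],[[0,0,-2],[0,0,0],0],[[0,0,0],[0,0,0],0],[[0,0,0],[0,0,0],0]]'
python3 - <<'E'
from h import *
p=bot.get_image('wrist');cv2.imwrite('pics/w9.png',p['image'][:,:,::-1])
C=np.array([520.5,-13.5]);P=np.array([519.5,-213.5])
print(w2px(p,[[*C,59],[*P,58],[*(P+[0,68]),53],[C[0]+100*np.cos(np.radians(114)),C[1]+100*np.sin(np.radians(114)),50]]))
E
```

```text
time: 14.5
ee_pos: [498.9, -160.8, 113.8]
tool_rot: [[1.0, -0.017, -0.0], [-0.017, -1.0, -0.0], [-0.0, 0.0, -1.0]]
ft_force: [0.6, -0.3, -0.7]
width: -0.2
gripper_force: 0.3
tool rel C: x -21.5 y -52.3 radial dir of tool 89.02982704490002 z 113.82575812819043 F [ 0.6 -0.3 -0.7]
time: 15.5
ee_pos: [459.5, -160.0, 303.4]
tool_rot: [[1.0, -0.018, -0.0], [-0.018, -1.0, -0.0], [-0.0, 0.0, -1.0]]
ft_force: [-0.8, -0.3, -0.2]
width: -0.1
gripper_force: 0.0
[[110.83794549 138.16581895]
 [388.78920706 132.6501934 ]
 [293.63186351 134.07424002]
 [ 11.69312333 195.30963776]]
```

View pics/w9.png

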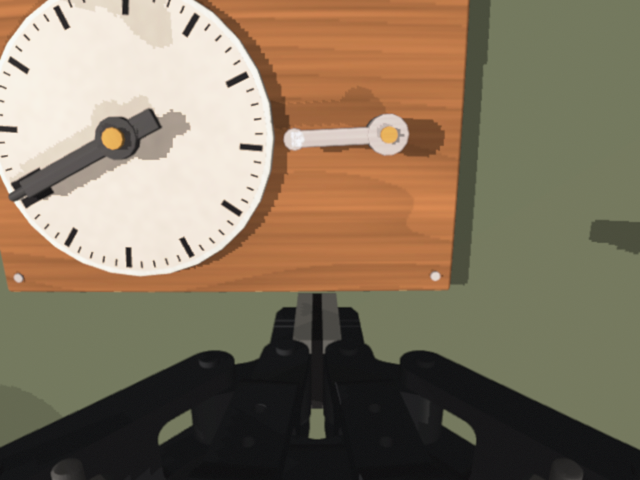

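The lever's end at (294,139) lies on the line from its hub (388,134) to the dial cap (112,138), about 3° short of dead centre. That is about 1.5 rad, above the 1.35 needed. The hand's nose at (11,196) matches the position projected for the twelve, and the arm is clear of everything.

```bash
python3 -c "
from workcell import bot
print(bot.finish_job())"
```

```text
the job is handed in; nothing more can be done
None
```

I handed the job in with the hand within about 1° of the twelve and the lock lever at about 1.5 rad, pointing at the dial's middle; the arm is clear, no bystander was touched, and the judge gave no verdict.

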